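# Set the saucepan on the induction ring, handle aside, and switch on

## Task

Get the saucepan ready to cook with gentle pushes, without lifting or clamping it: slide it until its base sits wholly inside the ring printed on the hob, and turn it so that its handle no longer sticks out over the controls but points straight out to the side of the hob away from the oil bottle. Only then press the red power key fully down and let go of it. Leave the two grey keys, the bottle, the tin and the spice jar alone.

Things in the scene. Friction and masses are not known exactly. Their poses are not given: they have to be found in the camera images.
- hob: Portable induction hob, fixed: black glass top 330 mm deep (its x) by 310 mm wide (its y), flat top 45 mm above the worktop. Origin: centre of its underside, at worktop height. Its x axis points from the control strip at its front edge to its back, its y axis to its left side, z up. The control strip is the front 65 mm of the top.
- ring_centre (a point): Centre of the cooking ring printed on the hob's glass, at glass height, 30 mm behind the hob's centre. Thin light-grey printed ring, inner diameter 190 mm, with a small cross in the middle. Nothing stands up from the glass here. Axes as the hob's.
- saucepan: Loose steel saucepan, about 0.85 kg, lid on (fixed to it), standing on the hob's glass with ordinary friction. Origin: centre of its underside, z up. Straight wall 160 mm in diameter up to 70 mm; lid rim 166 mm at 70 to 75 mm; dome to 86 mm; black lid knob 36 mm wide, top at 107 mm. Its one handle points along its own -x: pushed sideways, the pan both turns and shifts.
- handle_root (a point): Where the black grip of the saucepan's handle begins: 110 mm from the pan's axis along its -x, 57 mm above its underside. The handle is level and straight: steel neck 14 mm wide from 80 to 110 mm from the axis, then the grip, 22 mm wide and 14 mm thick (50 to 64 mm above the glass), from 109 to 227 mm, and a wire loop to 240 mm. Axes as the saucepan's.
- power_key (a joint): Red round push key, 22 mm diameter, with a spring: 0 = up, 0.005 m = fully down at about 4 N; it counts as pressed from 0.0035 m on and springs back when let go.
- power_key_top (a point): Centre of the top of the red power key, 10 mm above the glass, on the right of the control strip (133 mm in front of the hob's centre, 95 mm to its right). The key is pressed straight down. The tops of the grey keys are as high.
- minus_key (a joint): Grey round push key like the red one, on the left of the control strip, 62 mm to the left of the hob's centre. Not to be pressed. 0 = up.
- plus_key (a joint): Grey round push key like the red one, on the left of the control strip, 110 mm to the left of the hob's centre. Not to be pressed. 0 = up.
- oil_bottle: Loose tall glass bottle of yellow oil, 61 mm diameter, 267 mm tall, standing on the worktop to the left or to the right of the hob. Origin: centre of its underside.
- tin: Loose short tin, 75 mm diameter, 58 mm tall, on the worktop on the other side of the hob; the pan's handle passes above it. Origin: centre of its underside.
- spice_jar: Loose spice jar with a red cap, 45 mm diameter, 106 mm tall, on the worktop behind the hob. Origin: centre of its underside.

How it is judged:
By the outcome, as a careful person would: the job done as asked, in the order asked, and still so for the second after the job is handed in, with the robot touching nothing.
It also fails if it takes over 72 s, if anything falls off the work surface, if the arm or the gripper's body presses on something with over 40 N, if the wrist force passes 120 N, or if a joint passes its speed limit or range.

## Robot

A 6-joint arm with a two-finger parallel gripper is mounted at the origin on a cart in front of the work surface, level with it; the furniture and walls round the work are solid. World frame = base frame: x ahead of the robot, y to its left, z up, the work surface at z = 0. Lengths are in mm, angles in rad, forces in N, time in s.
With the tool pointing down it reaches from about 375 to 975 mm from the base axis. Payload 3.8 kg.
Tool frame: the origin (TCP) lies midway between the tips of the shut fingers; the grasp point (between the pads) lies 19 mm behind it; z points along the fingers, y is the line along which they close (so a half turn about z gives the same grasp; the last joint's range is limited). The gripper opens to 88 mm and grips with 3 to 60 N. Pads are 18 mm wide; open, the fingers measure 123 mm over their backs; the gripper's body (75 mm by 187 mm) begins 45 mm behind the grasp point.
Start: joints at [1.205, 0.264, 1.604, -0, 1.274, -0.037], TCP at [217.96, 638.836, 214.406] pointing down, gripper open.
Joint ranges: [-2.63, 2.63], [-0.94, 2.18], [0.31, 2.57], [-1.31, 4.45], [0, 2.66], [-2.55, 2.55]. Speed limits (rad/s): [2.57, 2.57, 3.14, 3.14, 3.14, 3.14].

## Interface

Orientations are given as a rotation vector (axis times angle).
In Python, from station import robot gives the robot as it stands. The module is installed in compiled form; this text tells all that it offers.
- The arm moves only by the tool play_rows, never from a script. Its argument "motion" is a list that holds one entry, the list of rows, each a list of 5 numbers: the shift along the world's x, y, z in cm, then the turn about the world's z in rad, then the finger opening in cm, from 0 to 8.81. In form: [[[tx, ty, tz, twist, jaw], ...]]. A call has 1 to 10 rows; each row shifts and turns the commanded pose from where the row before left it; what a row does not reach is not made up. A row lasts 1/10 s, in which the tool goes at most 50 mm and 8.59 degrees, less where a joint would pass 70% of its speed; a pose out of reach is approached as far as the arm can. A call with a gripper value outside its range is refused whole. The fingers move at their own pace and stop on an object; "newtons" is the grip in N (left out, the last holds). Time passes only in rows, so rows that do not move let the fingers close. It gives the time, the measured TCP pose, the force, the opening and the grip force at its end, in the units of the state.
- robot.get_obs(): the state, without advancing time (a new reading comes with each control period).
- robot.get_image(name): name is "scene" or "side" or "wrist"; returns a dict with "pixels" (384x512x3 uint8, red, green, blue), "vfov" (degrees; the focal length in pixels is half the picture's height over the tangent of half this angle, whatever the lens; pixels are square), "cx", "cy" (the principal point, pixels), "R" (3x3) and "t" (3): a world point X has camera coordinates R X + t. Camera axes: x right, y down, z forward; pixel columns grow to the right and rows downward; lengths in mm; the calibration is good to about 2 mm. The wrist camera is an equidistant fisheye: a pixel r from the principal point sees the ray r / f radians off the axis. A picture is of the moment at which its call begins. There is no depth.
- robot.job_done(): hands the job in; it is judged then, once.
The state is a dict: "clock": time; "joint_positions": joint angles; "dq": joint speeds; "tau": joint torques, N m; "ee_pos": TCP position; "orientation": TCP orientation; "wrist_force": force on the tool from outside, world axes, zero at the start; "torque": the same for the moment, N m; "opening": finger opening in mm; "gripper_force": force on a finger pad.
Only numpy, scipy, OpenCV 4.12 (cv2) and the standard library are available. Lean on these libraries where they do the work, as an engineer would, in place of code of your own. Each camera call takes 0.05 s, during which the arm holds its last target. There are 200 camera calls.

## Working session

There is one attempt and no reset: what is moved stays moved. The work goes in short steps, Python scripts to look and compute and a tool call to move; the robot and the scene stay as the last step left them, time stands still between calls to the robot, and variables do not carry over. Pictures are saved under pics/ and viewed, at most 10 in all, crops included, and the job is handed in when it is done.

Besides the shell and the picture viewer there is one more tool, called after "Call:" as a command line: name --argument value ..., lists and objects as JSON in quotes. play_rows: Moves the arm, as the interface text tells. Its arguments: {"type":"object","properties":{"motion":{"type":"array","items":{"type":"array","items":{"type":"array","items":{"type":"number"}}}},"newtons":{"type":"number"}},"required":["motion"]}

```bash
mkdir -p pics
cat > h.py <<'E'
import numpy as np, cv2
from station import robot
def save(n,f):
    im=robot.get_image(n); cv2.imwrite(f,im["pixels"][:,:,::-1]); return im
def ray(im,u,v):
    f=im["pixels"].shape[0]/2/np.tan(np.radians(im["vfov"])/2)
    R=np.array(im["R"]);t=np.array(im["t"])
    return -R.T@t, R.T@np.array([(u-im["cx"])/f,(v-im["cy"])/f,1.])
def onz(im,u,v,z):
    o,d=ray(im,u,v); return o+d*(z-o[2])/d[2]
def proj(im,X):
    f=im["pixels"].shape[0]/2/np.tan(np.radians(im["vfov"])/2)
    c=np.array(im["R"])@np.array(X,float)+np.array(im["t"]); return c[:2]/c[2]*f+[im["cx"],im["cy"]]
E
python3 - <<'E'
from h import *
import pickle
for n in("scene","side"):
    im=save(n,f"pics/{n}0.png"); print(n,im["vfov"],im["cx"],im["cy"],-np.array(im["R"]).T@im["t"]); pickle.dump(im,open(n+"0.pkl","wb"))
print(robot.get_obs())
E
```

```text
scene 48.794439035020424 255.6054677136034 188.70310039498932 [ -60.74740742 -637.78087613  657.89361184]
side 50.03064507323168 255.71991353761047 189.22885498357584 [ 394.30597381 1032.07120049  497.45290285]
{'clock': 0.1, 'joint_positions': array([ 1.20506724e+00,  2.64659524e-01,  1.60522605e+00, -2.64501591e-05,
        1.27368541e+00, -3.68874039e-02]), 'dq': array([ 1.31149256e-03, -2.05042692e-03, -2.47037945e-03, -4.74462852e-05,
       -1.19973703e-03, -1.06062210e-03]), 'tau': array([ 4.02598498e-04, -5.03613782e+01, -3.58072329e+01,  7.32570933e-02,
        2.33054993e-02, -5.56418502e-05]), 'ee_pos': array([217.74786683, 638.19407586, 213.23102132]), 'orientation': array([-5.14146095e-01, -3.09885773e+00,  3.05237474e-03]), 'wrist_force': array([-0.3609763 , -0.40266352, -0.12293762]), 'torque': array([ 0.02496843, -0.03153439, -0.02170999]), 'gripper_force': 0.0, 'opening': 87.83062126998547}
```

View pics/scene0.png

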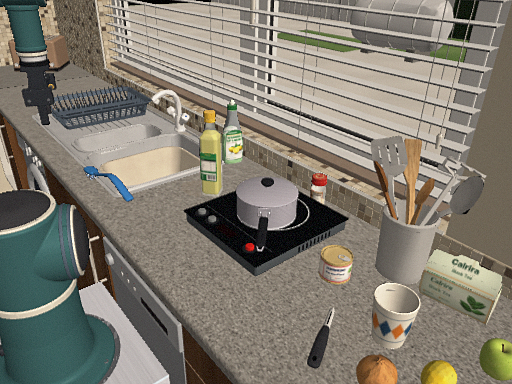

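View pics/side0.png

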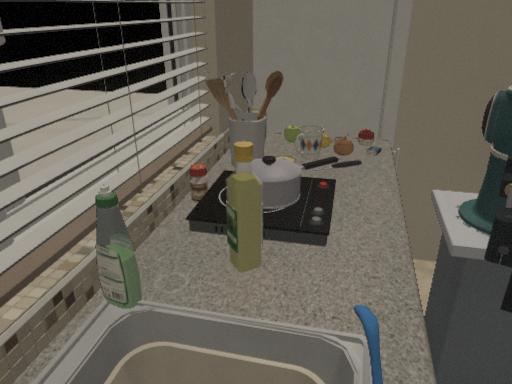

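The scene picture shows the hob (about columns 186–348, rows 180–273), the pan knob at (267,182) and the handle pointing forward to (261,247). The red key is at (250,247), the bottle at (210,155) to the left and the tin at (337,264) to the right, so the handle must end up pointing right. I'll zoom in on both views.

Run:
```python
import cv2,numpy as np
a=cv2.imread("pics/scene0.png")[165:285,180:380]; b=cv2.imread("pics/side0.png")[145:245,185:350]
a=cv2.resize(a,None,fx=4,fy=4,interpolation=cv2.INTER_CUBIC); cv2.imwrite("pics/sc_crop.png",a)
b=cv2.resize(b,None,fx=4,fy=4,interpolation=cv2.INTER_CUBIC); cv2.imwrite("pics/si_crop.png",b)
```

```text
(no output)
```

View pics/sc_crop.png

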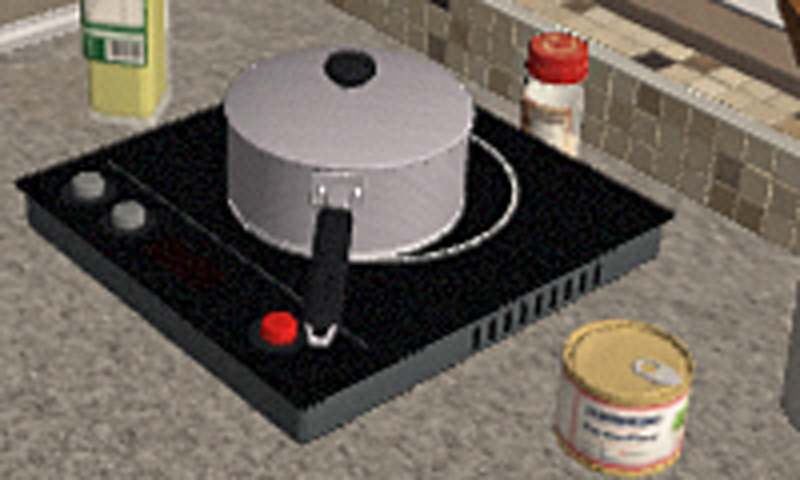

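View pics/si_crop.png

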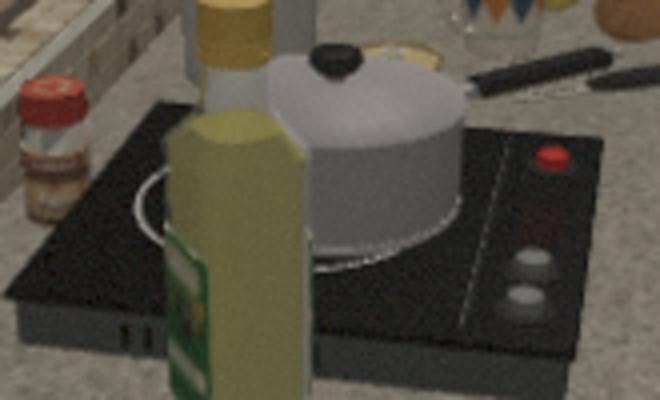

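```bash
cat >> h.py <<'E'
def tri(a,b):
    A=[];B=[]
    for o,d in(a,b):
        d=d/np.linalg.norm(d);P=np.eye(3)-np.outer(d,d);A.append(P);B.append(P@o)
    return np.linalg.lstsq(np.vstack(A),np.hstack(B),rcond=None)[0]
E
python3 - <<'E'
from h import *
import pickle
sc,si=[pickle.load(open(n+"0.pkl","rb")) for n in("scene","side")]
S=lambda x,y,z:onz(sc,180-.4+x/4,165-.4+y/4,z)[:2].round(1)
D=lambda x,y,z:onz(si,185-.4+x/4,145-.4+y/4,z)[:2].round(1)
h={"FL":(-165,155,45),"FR":(-165,-155,45),"BR":(165,-155,45),"BL":(165,155,45),"red":(-133,-95,55),"plus":(-133,110,55),"minus":(-133,62,55)}
ms={"FL":(17,184),"FR":(300,408),"BR":(673,214),"red":(280,325),"plus":(88,183),"minus":(128,212)}
md={"FL":(575,355),"FR":(603,140),"BL":(8,295),"BR":(160,103),"red":(553,155),"minus":(533,258),"plus":(525,297)}
P=[];W=[]
for m,F in((ms,S),(md,D)):
    for k,(x,y) in m.items(): P.append(h[k][:2]);W.append(F(x,y,h[k][2]));print(k,W[-1])
P=np.array(P,float);W=np.array(W);pc=P.mean(0);wc=W.mean(0)
U,s,V=np.linalg.svd((P-pc).T@(W-wc));R=(V.T@U.T);t=wc-R@pc
print("yaw",np.arctan2(R[1,0],R[0,0]),"c",t,"ring",R@[30,0]+t,"red",R@[-133,-95]+t,"res",(W-P@R.T-t).round(1).tolist())
print("knob",tri(ray(sc,180-.4+350/4,165-.4+70/4),ray(si,185-.4+336/4,145-.4+61/4)),S(350,70,142),D(336,61,142))
print("wall S",S(262,230,45),[S(*p,45) for p in((240,218),(350,256),(445,225))],"lid",S(224,115,117),S(474,115,117))
print("handle S",S(321,336,102),S(334,208,109),S(326,325,109),"D",D(475,88,109),D(612,52,109))
print("bottle",D(240,520,0),S(125,113,0),"tin",S(628,345,58),"jar",S(557,50,106))
np.save("hob.npy",[t[0],t[1],np.arctan2(R[1,0],R[0,0])])
E
```

```text
FL [423.  247.3]
FR [425.1 -58.2]
BR [753.8 -53.8]
red [ 4.565e+02 -3.000e-01]
plus [453.8 205. ]
minus [454.8 158.3]
FL [422.6 249.6]
FR [426.2 -53. ]
BL [746.  255.5]
BR [750.1 -50.1]
red [456.5   4.6]
minus [454.6 159.8]
plus [454.2 208.9]
yaw 0.013952705831506734 c [587.6994086   99.07968634] ring [617.69648848  99.49825393] red [456.03781852   2.23328373] res [[2.4, -4.5], [0.2, 0.0], [-1.0, -0.2], [0.5, -2.5], [0.6, -2.2], [1.0, -0.9], [2.0, -2.2], [1.3, 5.2], [-4.5, -0.9], [-4.7, 3.5], [0.5, 2.4], [0.8, 0.6], [1.0, 1.7]]
knob [588.06564053  94.52294459 144.40923152] [592.6  98.8] [588.4  90. ]
wall S [521.   99.6] [array([518.4, 120.1]), array([547.3,  41. ]), array([621.5,  30.3])] lid [517.3 136.1] [648.  37.]
handle S [427.6 -71.5] [509.8  15.3] [430.  -72.7] D [507.9  31.8] [425.1 -57.4]
bottle [576.7 374. ] [581.7 353.6] tin [ 603.4 -143.7] jar [777.9  83.6]
```

The hob centre is about (588, 99) with yaw 0.01 and the ring at (618, 99.5). The pan is near (588, 95) with its handle at about -135°, and it needs to be at about -90°. First I'll go to the front-left side of the handle.

Call:
play_rows --motion '[[[1.3, -3.9, 0, 0.034, 0], [1.3, -3.9, 0, 0.034, 0], [1.3, -3.9, 0, 0.034, 0], [1.3, -3.9, 0, 0.034, 0], [1.3, -3.9, 0, 0.034, 0], [1.3, -3.9, 0, 0.034, 0], [1.3, -3.9, 0, 0.034, 0], [1.3, -3.9, 0, 0.034, 0], [1.3, -3.9, 0, 0.034, 0], [1.3, -3.9, 0, 0.034, 0]]]'

```text
clock: 1.1
ee_pos: [347.8, 247.1, 214.1]
orientation: [0.021, -3.141, 0.0]
wrist_force: [0.3, -0.0, -0.7]
opening: 10.0
gripper_force: 0.0
```

Call:
play_rows --motion '[[[1.3, -3.9, 0, 0, 0], [1.3, -3.9, 0, 0, 0], [1.3, -3.9, 0, 0, 0], [1.3, -3.9, 0, 0, 0], [1.3, -3.9, 0, 0, 0], [1.3, -3.0, 0, 0, 0], [0, 0, 0, 0, 0]]]'

```text
clock: 1.8
ee_pos: [426.7, 20.7, 214.2]
orientation: [-0.01, 3.142, -0.002]
wrist_force: [0.5, -0.2, 0.1]
opening: 0.3
gripper_force: 0.0
```

Call:
play_rows --motion '[[[0, -0.4, -3.2, 0, 0], [0, -0.4, -3.2, 0, 0], [0, 0, -3.2, 0, 0], [0, 0, -3.2, 0, 0], [0, 0, 0, 0, 0], [0.7, -0.6, 0, 0, 0], [0.7, -0.6, 0, 0, 0], [0.6, -0.5, 0, 0, 0], [0.6, -0.5, 0, 0, 0], [0.6, -0.5, 0, 0, 0]]]'

```text
clock: 2.8
ee_pos: [459.4, -11.8, 87.4]
orientation: [-0.017, 3.14, -0.0]
wrist_force: [-1.0, 0.2, 0.3]
opening: 0.5
gripper_force: 0.0
```

Call:
play_rows --motion '[[[0.6, -0.4, 0, 0, 0], [0.6, -0.4, 0, 0, 0], [0.6, -0.4, 0, 0, 0], [0.6, -0.4, 0, 0, 0], [0.6, -0.4, 0, 0, 0], [0.6, -0.4, 0, 0, 0], [0.6, -0.3, 0, 0, 0], [0.6, -0.3, 0, 0, 0], [0.6, -0.3, 0, 0, 0], [0, 0, 0, 0, 0]]]'

```text
clock: 3.8
ee_pos: [512.9, -44.5, 86.5]
orientation: [-0.017, 3.141, -0.0]
wrist_force: [-0.4, 0.2, -0.2]
opening: 0.3
gripper_force: 0.0
```

Run:
```python
from h import *
im=save("scene","pics/scene1.png"); c=cv2.imread("pics/scene1.png")[145:285,180:380]
cv2.imwrite("pics/sc1c.png",cv2.resize(c,None,fx=4,fy=4,interpolation=cv2.INTER_CUBIC))
print(robot.get_obs()["ee_pos"])
```

```text
[512.36307478 -44.30322316  86.44289738]
```

View pics/sc1c.png

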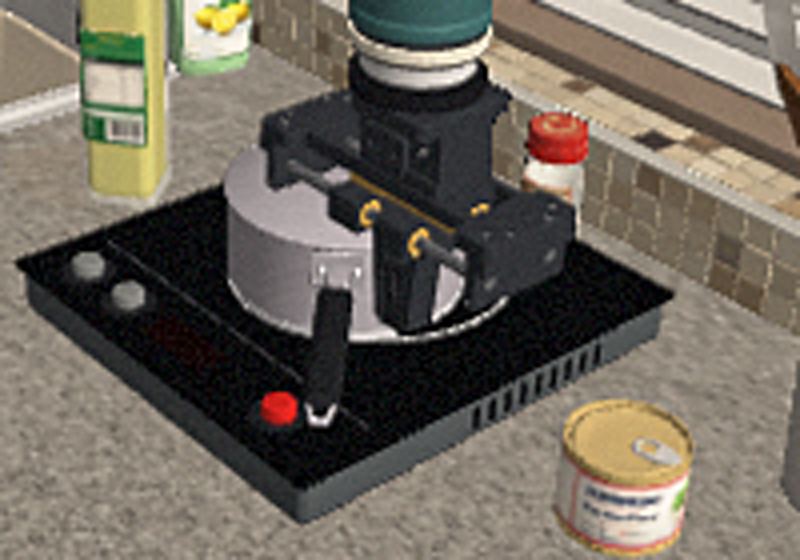

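The arm is now to the right of the handle and the pan has not moved. I'll check how the TCP and the handle project against this picture.

Run:
```python
from h import *
im=robot.get_image("scene");si=robot.get_image("side")
p=robot.get_obs()["ee_pos"]
def c(X): return ((proj(im,X)-[179.6,144.6])*4).round(0), ((proj(si,X)-[184.6,144.6])*4).round(0)
print("tcp",c(p),"fingers",c(p+[0,-17,0]),c(p+[0,17,0]))
cx=np.array([590,95,0])
for a in (-135,-125,-145):
    u=np.array([np.cos(np.radians(a)),np.sin(np.radians(a)),0])
    print(a,[c(cx+u*r+[0,0,102])  for r in(80,109,227,240)])
print("knob top",c(cx+[0,0,152]))
g=cv2.resize(si["pixels"][130:250,185:350,::-1],None,fx=4,fy=4,interpolation=cv2.INTER_CUBIC);cv2.imwrite("pics/si1c.png",g)
```

```text
tcp (array([400., 363.]), array([482.,  80.])) fingers (array([420., 376.]), array([485.,  71.])) (array([381., 350.]), array([479.,  88.]))
-135 [(array([339., 269.]), array([434.,  98.])), (array([335., 294.]), array([470.,  90.])), (array([317., 409.]), array([606.,  57.])), (array([314., 424.]), array([620.,  54.]))]
-125 [(array([361., 270.]), array([420.,  92.])), (array([366., 295.]), array([450.,  82.])), (array([389., 411.]), array([564.,  42.])), (array([392., 426.]), array([576.,  38.]))]
-145 [(array([317., 267.]), array([445., 106.])), (array([304., 291.]), array([485.,  99.])), (array([246., 400.]), array([641.,  75.])), (array([239., 414.]), array([658.,  73.]))]
knob top (array([351., 140.]), array([332.,  48.]))
```

View pics/si1c.png

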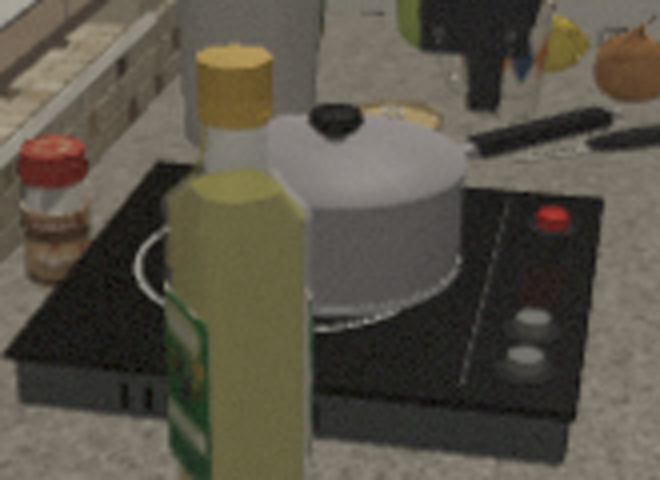

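Both views show the fingertip roughly 20 mm or more above the reported TCP, so it passed over the handle. The tip is at scene crop (405,328) and side crop (485,108). I'll triangulate the offset.

Run:
```python
from h import *
im=robot.get_image("scene");si=robot.get_image("side")
p=robot.get_obs()["ee_pos"]
# visible tip (shut-finger block bottom centre): scene crop (405,327), side crop (485,108)
for a,b in(((405,327),(485,108)),((402,322),(485,105))):
    q=tri(ray(im,179.6+a[0]/4,144.6+a[1]/4),ray(si,184.6+b[0]/4,129.6+b[1]/4)); print(q,q-p)
```

```text
[512.01099828 -44.61496923 110.38813183] [ 0.41229408 -0.59813122 24.09562543]
[511.66858983 -42.50038603 113.13647427] [ 0.06988563  1.51645198 26.84396787]
```

The real tip is about 25 mm above the reported z, while xy agrees. I'll go back over the handle and push with a z reading of about 58, which puts the real tip at about 83.

Call:
play_rows --motion '[[[0, 0, 2.5, 0, 0], [-2.9, 1.9, 0, 0, 0], [-2.9, 1.9, 0, 0, 0], [-2.9, 1.9, 0, 0, 0], [0, 0, -2.0, 0, 0], [0, 0, -2.0, 0, 0], [0, 0, -1.3, 0, 0], [0, 0, 0, 0, 0], [0.6, -0.5, 0, 0, 0], [0.6, -0.5, 0, 0, 0]]]'

```text
clock: 5.05
ee_pos: [438.4, 2.4, 59.3]
orientation: [-0.018, 3.14, -0.0]
wrist_force: [-0.0, -0.8, -0.3]
opening: 0.2
gripper_force: 0.0
```

Call:
play_rows --motion '[[[0.6, -0.5, 0, 0, 0], [0.6, -0.5, 0, 0, 0], [0.6, -0.5, 0, 0, 0], [0.6, -0.4, 0, 0, 0], [0.6, -0.4, 0, 0, 0], [0, 0, 0, 0, 0]]]'

```text
clock: 5.65
ee_pos: [467.9, -20.7, 58.4]
orientation: [-0.017, 3.141, -0.0]
wrist_force: [0.0, -0.2, -0.2]
opening: 0.5
gripper_force: 0.0
```

Call:
play_rows --motion '[[[0.6, -0.4, 0, 0, 0], [0.6, -0.4, 0, 0, 0], [0.6, -0.4, 0, 0, 0]]]'

```text
clock: 5.95
ee_pos: [485.2, -32.4, 58.3]
orientation: [0.018, -3.141, 0.0]
wrist_force: [-1.4, 0.1, -0.5]
opening: 0.4
gripper_force: 0.8
```

Run:
```python
from h import *
im=save("scene","pics/scene2.png"); si=save("side","pics/side2.png")
c=cv2.imread("pics/scene2.png")[165:285,200:320];d=cv2.imread("pics/side2.png")[130:230,250:350]
r=lambda a,s:cv2.resize(a,s,interpolation=cv2.INTER_CUBIC)
cv2.imwrite("pics/c2.png",np.hstack([r(c,(400,400)),r(d,(400,400))]))
```

```text
(no output)
```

View pics/c2.png

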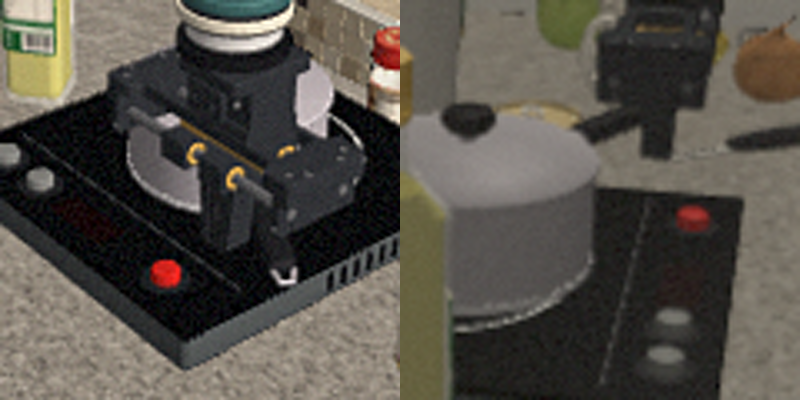

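The handle is turning: its tip is now at scene pixel (286,246) and the knob has hardly shifted. I'll keep pushing.

Call:
play_rows --motion '[[[0.6, -0.6, 0, 0, 0], [0.6, -0.6, 0, 0, 0], [0.6, -0.5, 0, 0, 0], [0.6, -0.5, 0, 0, 0], [0.6, -0.5, 0, 0, 0], [0.6, -0.4, 0, 0, 0], [0.6, -0.4, 0, 0, 0], [0.6, -0.3, 0, 0, 0], [0.6, -0.3, 0, 0, 0], [0.6, -0.3, 0, 0, 0]]]'

```text
clock: 7.05
ee_pos: [545.4, -76.4, 58.4]
orientation: [0.018, -3.141, -0.0]
wrist_force: [-1.0, 2.0, 0.4]
opening: 0.4
gripper_force: 0.7
```

Call:
play_rows --motion '[[[0.6, -0.3, 0, 0, 0], [0.6, -0.3, 0, 0, 0], [0, 0, 0, 0, 0]]]'

```text
clock: 7.35
ee_pos: [558.2, -82.8, 58.6]
orientation: [-0.018, 3.14, -0.001]
wrist_force: [0.2, -0.3, 0.1]
opening: 0.7
gripper_force: 0.0
```

Run:
```python
from h import *
im=save("scene","pics/scene3.png"); si=save("side","pics/side3.png")
c=cv2.imread("pics/scene3.png")[165:285,200:350];d=cv2.imread("pics/side3.png")[130:230,230:330]
r=lambda a,s:cv2.resize(a,s,interpolation=cv2.INTER_CUBIC)
cv2.imwrite("pics/c3.png",np.hstack([r(c,(480,384)),r(d,(320,320+64))]))
```

```text
(no output)
```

View pics/c3.png

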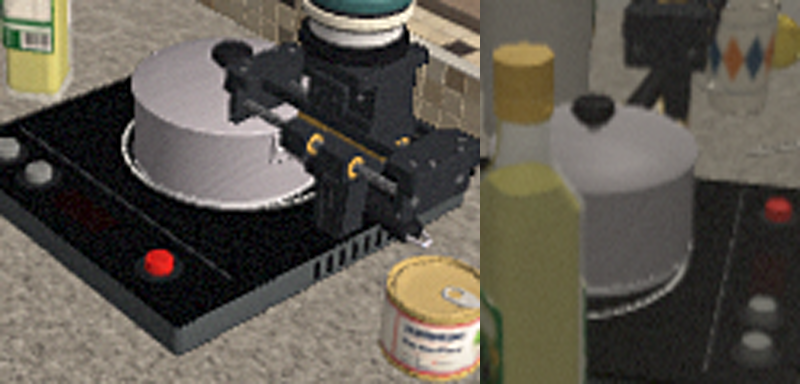

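```bash
cat > st.py <<'E'
from h import *
import pickle,sys
sc,si=[pickle.load(open(n+"0.pkl","rb")) for n in("scene","side")]
k=list(map(float,sys.argv[1:]))
K=tri(ray(sc,*k[0:2]),ray(si,*k[2:4])); T=onz(sc,*k[4:6],102)
print("knob",K,"tip",T,"len",np.hypot(*(T-K)[:2]),"ang",np.degrees(np.arctan2(*(T-K)[1::-1])))
E
python3 st.py 272.2 181.6 264.8 158.8 333 240.4; python3 st.py 267.1 182.1 268.6 159.9 259.85 248.6
```

```text
knob [599.51677299  87.99884259 144.42404188] tip [ 577.9498637  -148.89251509  102.        ] len 237.87107204651736 ang -95.20194466013781
knob [588.0830224   94.58522793 144.33663969] tip [427.62682438 -71.53816247 102.        ] len 230.9614087257949 ang -134.0058361600038
```

The pan is at (599.5, 88) with its handle at -95°. I'll turn it the last 5° or so, then back off.

Call:
play_rows --motion '[[[0.6, 0, 0, 0, 0], [0.6, 0, 0, 0, 0], [0.6, 0, 0, 0, 0], [0.5, 0, 0, 0, 0], [0, 0, 0, 0, 0], [-1.5, 0, 0, 0, 0], [-2.0, 0.5, 0, 0, 0], [-3.0, 3.0, 1.0, 0, 0], [-3.5, 3.5, 0, 0.1, 6], [-1.0, 3.0, 0, 0.14, 6]]]'

```text
clock: 8.45
ee_pos: [466.8, 18.9, 68.1]
orientation: [0.399, -3.114, -0.001]
wrist_force: [-0.8, 0.3, 0.2]
opening: 14.1
gripper_force: 0.0
```

Run:
```python
from h import *
print(robot.get_obs()["ee_pos"])
im=save("scene","pics/scene4.png"); si=save("side","pics/side4.png")
c=cv2.imread("pics/scene4.png")[165:285,220:370];d=cv2.imread("pics/side4.png")[130:230,230:330]
r=lambda a,s:cv2.resize(a,s,interpolation=cv2.INTER_CUBIC)
cv2.imwrite("pics/c4.png",np.hstack([r(c,(500,400)),r(d,(300,300+100))]))
```

```text
[466.78100341  18.93986366  68.06618769]
```

View pics/c4.png

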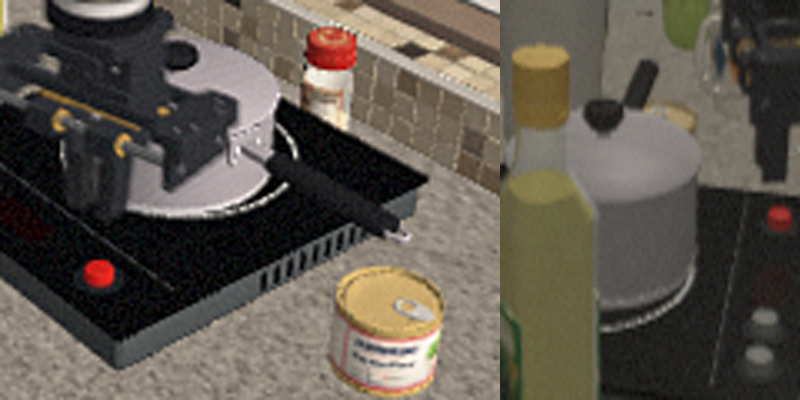

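```bash
python3 st.py 274.0 181.0 264.2 158.6 341.9 235.6
python3 - <<'E'
from h import *
import pickle
sc=pickle.load(open("scene0.pkl","rb"))
a=onz(sc,220+275/3.333,165+158/3.333,105);b=onz(sc,220+395/3.333,165+226/3.333,105);print(a,b,np.degrees(np.arctan2(*(b-a)[1::-1])))
E
```

```text
knob [602.48825447  85.60783836 145.0107569 ] tip [ 608.55775772 -148.73415752  102.        ] len 234.4205833611874 ang -88.51635986586696
[604.35356523 -24.66567717 105.        ] [ 607.37694858 -139.13150642  105.        ] -88.48699965515813
```

The handle is at -88.5° against a target of -89.2°, and the pan is at (602.5, 86). It still needs (+15, +13.5). I'll use the opened fingers as a cradle and push along about 41°.

Call:
play_rows --motion '[[[0.8, -0.1, 0, 0.1, 5], [0.8, -0.1, 0, 0.1, 5], [0.8, -0.1, 0, 0.1, 5], [0.8, -0.1, 0, 0.1, 5], [0.8, -0.1, 0, 0.06, 5], [0.8, -0.2, 0, 0, 5], [0, 0, 0, 0, 5], [0, 0, 0, 0, 5]]]'

```text
clock: 9.35
ee_pos: [518.3, 10.5, 68.4]
orientation: [1.091, -2.946, 0.0]
wrist_force: [-0.0, -0.4, 0.5]
opening: 49.9
gripper_force: 0.0
```

Call:
play_rows --motion '[[[0.5, 0.5, 0, 0, 5], [0.5, 0.5, 0, 0, 5], [0.4, 0.4, 0, 0, 5], [0.4, 0.4, 0, 0, 5], [0.3, 0.3, 0, 0, 5], [0.3, 0.3, 0, 0, 5], [0.3, 0.3, 0, 0, 5], [0.3, 0.2, 0, 0, 5], [0.2, 0.2, 0, 0, 5], [0, 0, 0, 0, 5]]]'

```text
clock: 10.35
ee_pos: [548.3, 41.2, 68.0]
orientation: [1.093, -2.941, 0.0]
wrist_force: [-4.5, -3.9, 3.5]
opening: 50.8
gripper_force: 3.0
```

Call:
play_rows --motion '[[[-1.0, -1.0, 0, 0, 5], [-2.5, -2.0, 0, -0.1, 3], [-3.0, -1.5, 2.5, -0.1, 0], [-3.0, 0, 3.0, -0.1, 0], [-3.0, 0, 4.0, -0.1, 0], [-3.0, 0, 4.0, 0, 0], [0, 0, 0, 0, 0]]]'

```text
clock: 11.05
ee_pos: [396.0, -3.5, 209.5]
orientation: [-0.485, 3.093, -0.004]
wrist_force: [0.5, -0.1, 0.3]
opening: 4.3
gripper_force: 0.0
```

Run:
```python
from h import *
print(robot.get_obs()["ee_pos"])
im=save("scene","pics/scene5.png"); si=save("side","pics/side5.png")
c=cv2.imread("pics/scene5.png")[165:285,220:370];d=cv2.imread("pics/side5.png")[130:230,210:310]
r=lambda a,s:cv2.resize(a,s,interpolation=cv2.INTER_CUBIC)
cv2.imwrite("pics/c5.png",np.hstack([r(c,(500,400)),r(d,(300,300+100))]))
```

```text
[396.04365927  -3.46223347 209.46964711]
```

View pics/c5.png

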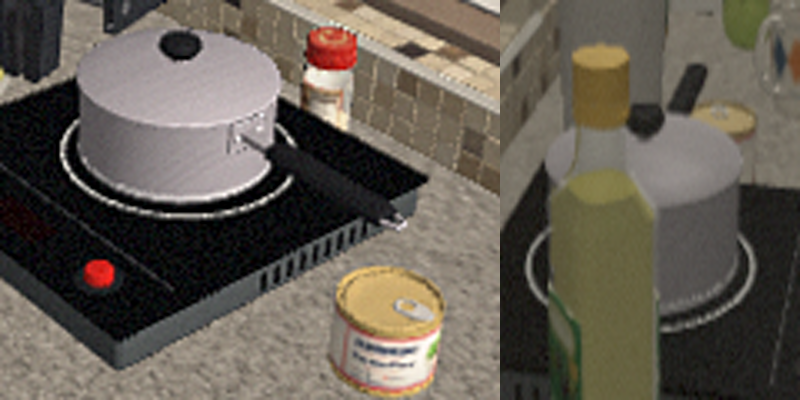

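```bash
python3 st.py 274.0 178.0 259.0 160.2 340.3 232
python3 - <<'E'
from h import *
import pickle
sc=pickle.load(open("scene0.pkl","rb"));si=pickle.load(open("side0.pkl","rb"))
S=lambda x,y,z:onz(sc,219.65+x/3.333,164.65+y/3.333,z)[:2]
D=lambda x,y,z:onz(si,209.65+(x-500)/3,129.6+y/4,z)[:2]
a=S(268,145,105);b=S(390,213,105);print(a,b,np.degrees(np.arctan2(*(b-a)[1::-1])))
for n,p in(("ring",[S(62,155,45),S(180,212,45),S(296,170,45),S(100,195,45),S(250,201,45),D(527,265,45),D(755,262,45),D(700,318,45)]),("base",[S(100,190,45),S(140,201,45),S(180,203,45),S(220,198,45),D(738,262,45),D(700,301,45)])):
    p=np.array(p);A=np.c_[2*p,np.ones(len(p))];x=np.linalg.lstsq(A,(p**2).sum(1),rcond=None)[0];print(n,x[:2],np.sqrt(x[2]+x[0]**2+x[1]**2))
    print(np.hypot(*(p-[617.7,99.5]).T).round(1))
E
```

```text
knob [613.21751571  98.22109226 144.86288515] tip [ 616.85932913 -136.7779792   102.        ] len 235.02728861564393 ang -89.11215037747787
[613.85646577  -6.32968651] [ 617.35818899 -124.780289  ] -88.30667350062662
ring [620.13713933 100.64934946] 94.77012888504703
[95.2 87.8 99.5 91.  89.7 97.1 98.9 90.3]
base [598.73405331  93.69626043] 63.36574524503297
[86.  79.7 75.2 74.3 84.3 72.6]
```

The pan is now at about (613, 98), some 5–7 mm from the ring centre with 15 mm allowed, and the handle is at about -89°. Next is the power key at (456, 2).

Call:
play_rows --motion '[[[3.0, 0.3, 0, 0, 0], [3.0, 0.3, 0, 0, 0], [0, 0, -4.0, 0, 0], [0, 0, -4.0, 0, 0], [0, 0, -4.0, 0, 0], [0, 0, -3.0, 0, 0], [0, 0, -1.0, 0, 0], [0, 0, 0, 0, 0]]]'

```text
clock: 11.95
ee_pos: [452.5, 3.0, 40.5]
orientation: [0.486, -3.097, -0.002]
wrist_force: [0.3, -0.2, -0.6]
opening: 0.4
gripper_force: 0.0
```

Call:
play_rows --motion '[[[0, 0, -0.5, 0, 0], [0, 0, -0.3, 0, 0], [0, 0, 0, 0, 0]]]'

```text
clock: 12.25
ee_pos: [456.0, 2.8, 36.3]
orientation: [-0.487, 3.102, -0.001]
wrist_force: [0.2, -0.3, 0.5]
opening: 0.5
gripper_force: 0.0
```

Call:
play_rows --motion '[[[0, 0, -0.3, 0, 0], [0, 0, -0.2, 0, 0], [0, 0, 0, 0, 0]]]'

```text
clock: 12.55
ee_pos: [455.4, 2.8, 30.7]
orientation: [-0.487, 3.103, -0.0]
wrist_force: [0.7, 0.6, 1.1]
opening: 0.3
gripper_force: 0.6
```

Call:
play_rows --motion '[[[0, 0, -0.2, 0, 0], [0, 0, 0, 0, 0], [0, 0, 0, 0, 0]]]'

```text
clock: 12.85
ee_pos: [455.4, 2.8, 28.7]
orientation: [-0.487, 3.103, -0.0]
wrist_force: [1.3, -0.0, 1.9]
opening: 0.1
gripper_force: 1.2
```

Contact is made and the force is rising with the spring. I'll continue to the stop.

Call:
play_rows --motion '[[[0, 0, -0.2, 0, 0], [0, 0, 0, 0, 0], [0, 0, 0, 0, 0]]]'

```text
clock: 13.15
ee_pos: [455.4, 2.8, 26.6]
orientation: [-0.487, 3.103, -0.0]
wrist_force: [0.6, -0.3, 3.4]
opening: 0.1
gripper_force: 1.7
```

Call:
play_rows --motion '[[[0, 0, -0.15, 0, 0], [0, 0, 0, 0, 0], [0, 0, 0, 0, 0]]]'

```text
clock: 13.45
ee_pos: [455.5, 2.8, 25.9]
orientation: [-0.487, 3.103, -0.0]
wrist_force: [-2.8, -0.1, 11.3]
opening: 0.1
gripper_force: 5.6
```

The key is fully down: the force jumped to 11 N at the stop. Now I'll release it and back away.

Call:
play_rows --motion '[[[0, 0, 1.0, 0, 0], [0, 0, 2.0, 0, 0], [0, 0, 4.0, 0, 0], [-1.0, 0, 4.0, 0, 0], [-2.0, 0, 4.0, 0, 0], [-2.0, 0, 2.0, 0, 0], [0, 0, 0, 0, 0], [0, 0, 0, 0, 0]]]'

```text
clock: 14.25
ee_pos: [404.7, 2.9, 194.5]
orientation: [-0.487, 3.103, -0.0]
wrist_force: [0.4, 0.4, 0.2]
opening: 0.5
gripper_force: 0.0
```

Run:
```python
from h import *
im=save("scene","pics/scene6.png"); a=cv2.imread("pics/scene5.png").astype(int);b=cv2.imread("pics/scene6.png").astype(int)
d=np.abs(a-b).max(2)
print("diff pan/handle area",(d[175:235,275:350]>60).sum(), "tin",(d[240:290,315:360]>60).sum())
print(robot.job_done())
```

```text
diff pan/handle area 0 tin 0
the job is handed in; nothing more can be done
None
```

I handed the job in at about 14 s: the pan's base is inside the ring (about 5–7 mm off centre, 15 mm allowed), the handle points right at about -89°, away from the bottle, and the red key was then pressed to its stop and released; no verdict came back.

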